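Clear the turntable and the tester, then load the next power pack

ROBOT

A 6-joint arm with a two-finger parallel gripper is mounted at the origin on a cart in front of the work surface, level with it; the furniture and walls round the work are solid. World frame = base frame: x ahead of the robot, y to its left, z up, the work surface at z = 0. Lengths are in m, angles in rad, forces in N, time in s.
With the tool pointing down it reaches from about 0.3 to 0.775 m from the base axis. Payload 14.6 kg.
Tool frame: the origin (TCP) lies on the centre line of the jaws, within the pads' length; the fingertips stand 19 mm ahead of it and the grasp point (between the pads) is the TCP; z points along the fingers, y is the direction in which the jaws open and shut (so a half turn about z gives the same grasp; the last joint's range is limited). The gripper opens to 94 mm and grips with 3 to 60 N. Pads are 16 mm wide; open, the fingers measure 119 mm over their backs; the gripper's body (75 mm by 177 mm) begins 78 mm behind the grasp point.
Start: joints at [1.279, 0.3, 1.521, -0, 1.321, -0.067], TCP at [0.123, 0.536, 0.19] pointing down, gripper open.
Joint ranges: [-3.03, 3.03], [-0.79, 2.21], [0.23, 2.52], [-1.04, 4.18], [0, 3.07], [-2.55, 2.55]. Speed limits (rad/s): [2.22, 2.22, 2.57, 3.14, 3.14, 3.14].

INTERFACE

Orientations are given as [roll, pitch, yaw] about the fixed x, y, z axes, in that order (R = Rz(yaw) Ry(pitch) Rx(roll)).
In Python, from station import ctrl gives the robot as it stands. The module is installed in compiled form; this text tells all that it offers.
- The arm moves only by the shell command python3 -m creep 'ROWS' [FORCE]. ROWS is a JSON object of lists of equal length, an entry for each row: "translation": the shift along the world's x, y, z in mm, a list of three; "yaw": the turn about the world's z in rad; "gripper": the closure in counts, from 0 (fully open) to 255 (shut). A call has 1 to 5 rows; each row is the pose to reach, as a shift and turn from the pose measured when the call began; what a row does not reach only later rows make up. A row lasts 1/12 s, in which the tool goes at most 41.7 mm and 7.16 degrees, less where a joint would pass 70% of its speed; a pose out of reach is approached as far as the arm can. A call with a gripper value outside its range is refused whole. The fingers move at their own pace and stop on an object; FORCE is the grip in N (left out, the last holds). Time passes only in rows, so rows that repeat a pose let the fingers close. It gives the time, the measured TCP pose, the force and the opening at its end, in the units of the state.
- ctrl.get_obs(): the state, without advancing time (a new reading comes with each control period).
- ctrl.camera(name): name is "scene" or "side" or "wrist"; returns a dict with "pixels" (420x560x3 uint8, red, green, blue), "depth" (420x560 float32, m along the optical axis (not along the pixel's ray), 0 where there is no reading), "fx", "fy", "cx", "cy" (pixels), "R" (3x3) and "t" (3): a world point X has camera coordinates R X + t; the wrist camera has in their place "tool_from_camera" (4x4, takes a point from camera to tool coordinates, whose origin is the TCP and whose axes are the flange's). Camera axes: x right, y down, z forward; pixel columns grow to the right and rows downward; lengths in m; the calibration is good to about 2 mm. A picture is of the moment at which its call begins: read the wrist's pose just before it.
- ctrl.hand_in(): hands the job in, once; it reports no verdict.
The state is a dict: "time_s": time; "qpos": joint angles; "joint_vel": joint speeds; "tau": joint torques, N m; "ee_pos": TCP position; "eef_rot": TCP orientation; "force": force on the tool from outside, world axes, zero at the start; "moment": the same for the moment, N m; "grip_width": finger opening in m.
Only numpy, scipy, OpenCV 4.12 (cv2) and the standard library are available. Lean on these libraries where they do the work, as an engineer would, in place of code of your own. Each camera call takes 0.05 s, during which the arm holds its last target. There are 200 camera calls.

TASK

First lift the wire bobbin off the turntable and take the finished power pack out of the tester, and put both in the long, low dark steel tray at the back, the bobbin standing upright and the pack lying flat. Then take the other pack from the nest on the turntable and slide it under the tester's hood until it is fully home against the stop, with the end that now sticks out of the nest going in first; you will have to set it down, for instance on the cloth pad, and take it by its other end. Knock nothing over, and leave the two transformers where they are: one in the tray, one on the turntable.

Things in the scene. Friction and masses are not known exactly. Their poses are not given: they have to be found in the camera images.
- plate: round aluminium turntable plate, 224 mm across, spins freely and without limit about its z axis on a fixed foot. Origin on the axis at bench level; plate top 28 mm up; it carries a black nest, open to +y
- nest (a point): centre of the nest's bed, on its upper side (36 mm above the bench), y to the nest's open end. Side walls: 6 mm thick, inner faces at x = +-32.5 mm, from y = -28 to +28 mm, tops 32 mm over the bed; end wall at y = -28 mm. The bed, 46 mm wide, runs on under the new pack to y = +62 mm
- new_pack: white power pack in the nest on the turntable, a box 60 mm (x) x 98 mm (y) x 22 mm (z), about 0.2 kg; origin at the centre of its underside, z up. At the start its -y part is between the nest walls (up to 46 mm of the +y end is free to grip across the 60 mm). Its sides are rounded: the finger pads must reach down to mid-height or lower.
- new_pack_lead_end (a point): middle of the new pack's +y end face (49 mm from its centre, 11 mm above its underside): the end that sticks out of the nest and must go into the tester first
- done_pack: finished power pack, the same white box 60 (x) x 98 (y) x 22 (z) mm, 0.2 kg; origin at the centre of its underside. At the start it sits in the tester, its +y end under the hood, its -y end sticking out towards the robot by about 45 mm
- bobbin: wire bobbin standing on the turntable close beside the free end of the new pack: two round flanges 63 mm across (lower 5 mm thick, upper from 83 to 90 mm high) on a 28 mm core, 0.06 kg; origin at the centre of its underside, z up its axis
- dock: grey pack tester fixed on the bench; origin at bench level under the middle of the hood's mouth, x into the hood, z up. A black tongue 44 mm wide, top 12 mm up, runs from x = -52 mm to the hood; a pack on it overhangs 8 mm each side. Hood: x = 0 to 56 mm, inside 70 mm wide, floor 12 mm up, roof from 46 to 50 mm up, walls 6 mm; flared lips start at x = -10 mm
- dock_stop (a point): middle of the stop at the inner end of the tester (57 mm inside the hood's mouth, 23 mm above the bench), axes as the tester's. The case behind it is 50 mm deep, 112 mm wide and 60 mm high
- tray_in (a point): centre of the inner floor of the open dark steel tray, fixed on the bench: inside 142 mm (x) by 302 mm (y), walls 4 mm thick and 16 mm high over the bench; axes are the tray's
- coil_tray: small transformer, 39 x 38 x 28 mm, standing in the tray; origin at the centre of its underside. Leave it there
- coil_plate: small transformer, 34 x 33 x 24 mm, standing on the turntable plate beside the nest; origin at the centre of its underside. Leave it there
- pad (a point): middle of the flat dark cloth pad on the bench, on its firm upper side (14 mm above the bench), about 160 mm in x by 140 mm in y, free: a place to set the pack down. 105 mm to its left (+y) begin a black tray and a white bin

How it is judged:
By the outcome, as a careful person would: the job done as asked, in the order asked, and still so for the second after the job is handed in, with the robot touching nothing.
It also fails if it takes over 72 s, if anything falls off the work surface, if the arm or the gripper's body presses on something with over 40 N, if the wrist force passes 120 N, or if a joint passes its speed limit or range.

## Working session

There is one attempt and no reset: what is moved stays moved. The work goes in short steps, Python scripts to look and compute and a shell command to move; the robot and the scene stay as the last step left them, time stands still between calls to the robot, and variables do not carry over. Pictures are saved under pics/ and viewed, about 8 in all and at most 12, crops included, and the job is handed in when it is done.

```bash
mkdir -p pics; cat > h.py <<'E'
import numpy as np, cv2
from station import ctrl
from scipy.spatial.transform import Rotation as Ro
def cam(name):
    o=ctrl.get_obs(); c=ctrl.camera(name)
    if name=='wrist':
        T=np.eye(4); T[:3,:3]=Ro.from_euler('xyz',o['eef_rot']).as_matrix(); T[:3,3]=o['ee_pos']
        M=T@np.array(c['tool_from_camera'])
    else:
        M=np.eye(4); R=np.array(c['R']); M[:3,:3]=R.T; M[:3,3]=-R.T@np.array(c['t'])
    d=c['depth']; v,u=np.mgrid[:420,:560]
    P=np.stack([(u-c['cx'])/c['fx']*d,(v-c['cy'])/c['fy']*d,d],-1)
    c['W']=P@M[:3,:3].T+M[:3,3]; c['W'][d==0]=np.nan; c['M']=M
    return c
def save(c,n): cv2.imwrite('pics/'+n+'.png',c['pixels'][:,:,::-1])
E
python3 - <<'E'
from h import *
o=ctrl.get_obs(); print(o)
ims=[]
for n in('scene','side','wrist'):
    c=cam(n); np.savez('c_'+n,**{k:v for k,v in c.items()}); ims.append(c['pixels'][:,:,::-1]); print(n,c['M'][:3,3].round(3),c['fx'])
cv2.imwrite('pics/a.png',ims[0]);cv2.imwrite('pics/b.png',ims[1]);cv2.imwrite('pics/cw.png',ims[2])
E
```

```text
{'time_s': 0.0, 'qpos': array([ 1.27942423e+00,  3.00485847e-01,  1.52155678e+00, -1.55828182e-05,
        1.32070822e+00, -6.66333603e-02]), 'joint_vel': array([ 1.04211267e-04,  1.82003674e-04, -4.14799861e-05,  2.70635651e-03,
       -4.83356103e-04,  8.84302559e-04]), 'tau': array([ 5.07059904e-04, -5.31808734e+01, -3.52734411e+01,  7.08668190e-02,
        2.44415668e-02, -1.11486959e-04]), 'ee_pos': array([0.12251455, 0.53590021, 0.18918854]), 'eef_rot': array([-3.14043603e+00, -6.20567135e-05,  2.91685774e+00]), 'force': array([0.25191592, 0.05615159, 0.14695833]), 'moment': array([-0.01351208, -0.02968788,  0.01948397]), 'grip_width': 0.09405014699302527}
scene [-0.54  -0.542  0.744] 523.6572257837471
side [ 0.182 -0.929  0.719] 392.01658757693383
wrist [0.043 0.554 0.383] 369.41945553101294
```

View pics/a.png

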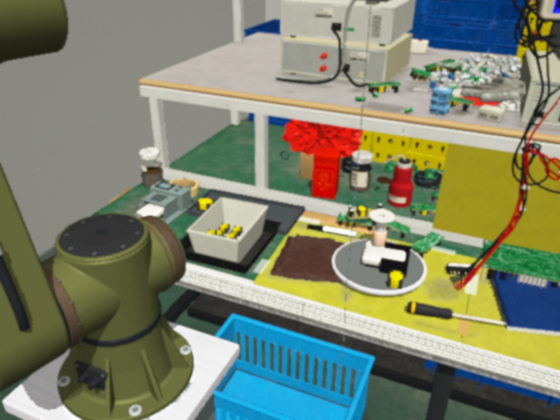

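View pics/b.png

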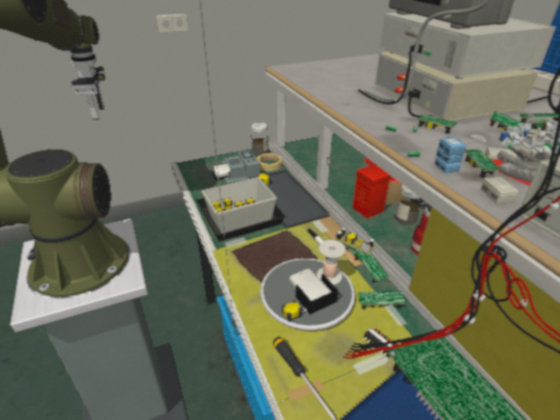

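```bash
python3 - <<'E'
import numpy as np,cv2
# ortho: x in [.2,.9] up, y in [.8,-.35] left->right ; 1px=1.5mm
x0,x1,y0,y1,s=0.1,0.85,-0.3,0.8,0.0014
H=int((x1-x0)/s);Wd=int((y1-y0)/s)
im=np.zeros((H,Wd,3),np.uint8);
for n in('scene','side','wrist'):
    c=np.load('c_%s.npz'%n);
    f=6
    W=cv2.resize(c['W'].astype(np.float32),None,fx=f,fy=f,interpolation=cv2.INTER_NEAREST) if 0 else cv2.resize(c['W'].astype(np.float32),None,fx=f,fy=f)
    px=cv2.resize(c['pixels'],None,fx=f,fy=f).reshape(-1,3);W=W.reshape(-1,3)
    ok=np.isfinite(W).all(1)&(W[:,2]<.2)&(W[:,2]>-.03)
    W=W[ok];px=px[ok];o=np.argsort(W[:,2]);W=W[o];px=px[o]
    i=((x1-W[:,0])/s).astype(int);j=((y1-W[:,1])/s).astype(int)
    k=(i>=0)&(i<H)&(j>=0)&(j<Wd)
    t=np.zeros_like(im);t[i[k],j[k]]=px[k]
    m=(im.sum(2)==0);im[m]=t[m]
    print(n,k.sum())
for g in np.arange(.1,.86,.1): cv2.putText(im,'%.1f'%g,(0,int((x1-g)/s)),0,.35,(255,0,255)); im[int(min((x1-g)/s,H-1)),::8]=(255,0,255)
for g in np.arange(-.3,.81,.1): cv2.putText(im,'%.1f'%g,(int((y1-g)/s),10),0,.35,(255,0,255)); im[::8,int(min((y1-g)/s,Wd-1))]=(255,0,255)
cv2.imwrite('pics/ortho.png',im[:,:,::-1])
E
```

```text
scene 970994
side 865097
wrist 202698
```

View pics/ortho.png

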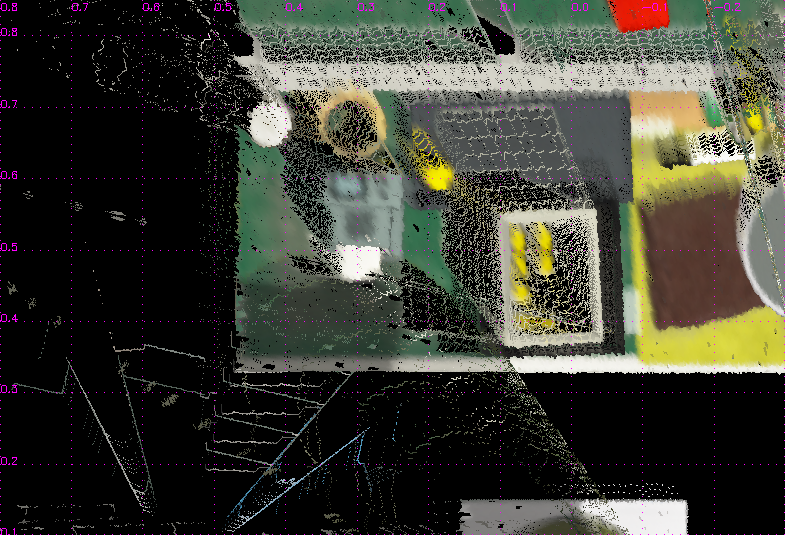

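View pics/cw.png

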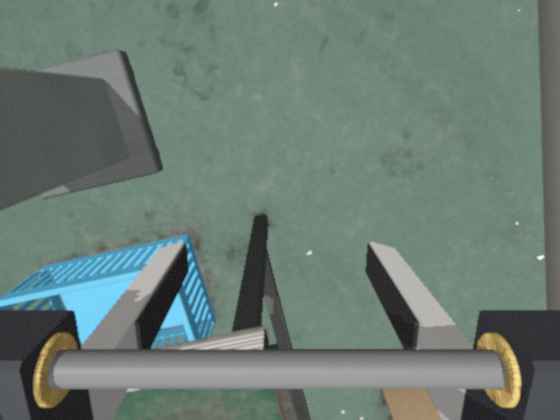

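The scene and side pictures show the shelf above the bench, the turntable at scene (380,262) and side (308,292), the bobbin at scene (380,225), and the bin and pad. The ortho shows the tester near (0.53, 0.29), its pack at (0.48, 0.30), and the dark tray around (0.63, 0.08). The wrist view shows only the floor. Next I'll map the right half.

```bash
cat > ortho.py <<'E'
import numpy as np,cv2
def ortho(cs,box,s,name,zmax=.2,grid=.05):
    x0,x1,y0,y1=box
    H=int((x1-x0)/s);Wd=int((y1-y0)/s); im=np.zeros((H,Wd,3),np.uint8)
    for c in cs:
        f=5;W=cv2.resize(c['W'].astype(np.float32),None,fx=f,fy=f).reshape(-1,3);px=cv2.resize(c['pixels'],None,fx=f,fy=f).reshape(-1,3)
        ok=np.isfinite(W).all(1)&(W[:,2]<zmax)&(W[:,2]>-.03)
        W=W[ok];px=px[ok];o=np.argsort(W[:,2]);W=W[o];px=px[o]
        i=((x1-W[:,0])/s).astype(int);j=((y1-W[:,1])/s).astype(int);k=(i>=0)&(i<H)&(j>=0)&(j<Wd)
        t=np.zeros_like(im);t[i[k],j[k]]=px[k];m=(im.sum(2)==0);im[m]=t[m]
    for g in np.arange(np.ceil(x0/grid)*grid,x1,grid): cv2.putText(im,'%.2f'%g,(0,int((x1-g)/s)),0,.35,(255,0,255)); im[int(min((x1-g)/s,H-1)),::8]=(255,0,255)
    for g in np.arange(np.ceil(y0/grid)*grid,y1,grid): cv2.putText(im,'%.2f'%g,(int((y1-g)/s),10),0,.35,(255,0,255)); im[::8,int(min((y1-g)/s,Wd-1))]=(255,0,255)
    cv2.imwrite('pics/%s.png'%name,im[:,:,::-1])
E
python3 - <<'E'
import numpy as np
from ortho import ortho
a=np.load('c_scene.npz');b=np.load('c_side.npz')
ortho([b,a],(.3,.75,-.55,.1),.0011,'o2')
for n,c in(('a',a),('b',b)):
    W=c['W'].reshape(-1,3)
    k=np.isfinite(W).all(1)&(W[:,0]>.25)&(W[:,0]<1.2)&(abs(W[:,1])<.8)&(W[:,2]>.14)
    for z in np.arange(.15,.8,.05):
        q=W[k&(W[:,2]>z)&(W[:,2]<z+.05)]
        if len(q): print(n,round(z,2),len(q),np.percentile(q,[1,50],0).round(2).tolist())
    bb=W[np.isfinite(W).all(1)&(W[:,0]>.4)&(W[:,0]<.7)&(W[:,1]<-.1)&(W[:,1]>-.5)&(W[:,2]>.1)&(W[:,2]<.135)]
    print(n,len(bb),bb.mean(0) if len(bb) else'',np.ptp(bb,axis=0))
E
```

```text
a 0.15 3538 [[0.68, -0.71, 0.15], [0.74, -0.5, 0.17]]
a 0.2 2726 [[0.68, -0.7, 0.2], [0.73, -0.55, 0.22]]
a 0.25 5996 [[0.69, -0.68, 0.25], [0.73, -0.31, 0.28]]
a 0.3 16425 [[0.71, -0.66, 0.3], [0.82, -0.17, 0.32]]
a 0.35 6495 [[0.72, -0.66, 0.35], [0.95, -0.43, 0.37]]
a 0.4 3736 [[0.74, -0.65, 0.4], [0.95, -0.21, 0.43]]
a 0.45 2819 [[0.75, -0.64, 0.45], [0.95, -0.13, 0.48]]
a 0.5 2998 [[0.77, -0.63, 0.5], [0.96, -0.16, 0.52]]
a 0.55 813 [[0.32, -0.61, 0.55], [0.78, -0.58, 0.57]]
a 0.6 20 [[0.32, -0.32, 0.6], [0.32, -0.32, 0.62]]
a 288 [ 0.57269184 -0.33147323  0.11660298] [0.06594147 0.06091662 0.02068513]
b 0.15 3568 [[0.67, -0.76, 0.15], [0.73, -0.63, 0.17]]
b 0.2 3777 [[0.68, -0.75, 0.2], [0.73, -0.63, 0.23]]
b 0.25 5877 [[0.69, -0.72, 0.25], [0.73, -0.55, 0.28]]
b 0.3 20964 [[0.7, -0.69, 0.3], [0.8, -0.29, 0.32]]
b 0.35 6911 [[0.72, -0.65, 0.35], [0.95, -0.39, 0.37]]
b 0.4 3970 [[0.73, -0.65, 0.4], [0.96, -0.22, 0.42]]
b 0.45 3603 [[0.75, -0.62, 0.45], [0.96, -0.22, 0.48]]
b 0.5 3912 [[0.81, -0.55, 0.5], [0.97, -0.19, 0.53]]
b 0.55 2409 [[0.32, -0.32, 0.55], [0.96, -0.19, 0.57]]
b 0.6 108 [[0.32, -0.32, 0.6], [0.93, -0.26, 0.61]]
b 376 [ 0.57465113 -0.33271677  0.11829725] [0.06174773 0.0626232  0.0210941 ]
```

View pics/o2.png

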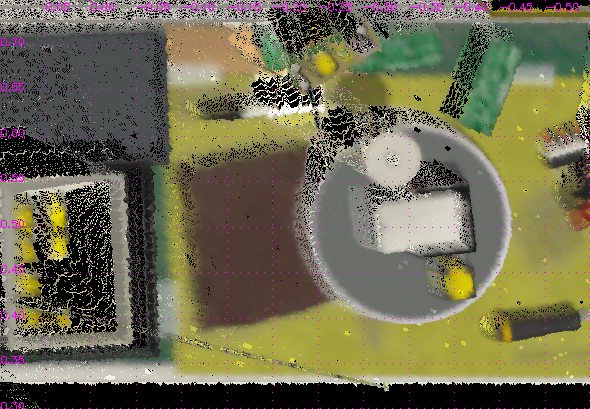

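```bash
python3 -c "
import numpy as np;M=np.load('c_wrist.npz')['M'];print(M.round(3))"
python3 -m creep '{"translation":[[257,-236,110],[257,-236,110],[257,-236,110],[257,-236,110],[257,-236,110]],"yaw":[0.12,0.225,0.225,0.225,0.225],"gripper":[0,0,0,0,0]}'
python3 -m creep '{"translation":[[120,-110,50],[120,-110,50],[120,-110,50],[120,-110,50],[120,-110,50]],"yaw":[0,0,0,0,0],"gripper":[0,0,0,0,0]}'
```

```text
[[ 0.223  0.936  0.272  0.043]
 [ 0.975 -0.214 -0.063  0.554]
 [-0.001  0.279 -0.96   0.383]
 [ 0.     0.     0.     1.   ]]
time_s: 0.57
ee_pos: [0.2692, 0.4007, 0.2524]
eef_rot: [-3.141, -0.0, -3.141]
force: [0.4, 1.2, 1.1]
grip_width: 0.094
time_s: 0.98
ee_pos: [0.3927, 0.2873, 0.3041]
eef_rot: [-3.141, 0.002, 3.138]
force: [-0.3, 0.8, -0.3]
grip_width: 0.0939
```

```bash
python3 - <<'E'
from h import *
from ortho import ortho
c=cam('wrist'); np.savez('c_w1',**c)
save(c,'w1')
ortho([c],(.33,.72,.05,.45),.0008,'o3',zmax=.25)
E
```

```text
(no output)
```

View pics/o3.png

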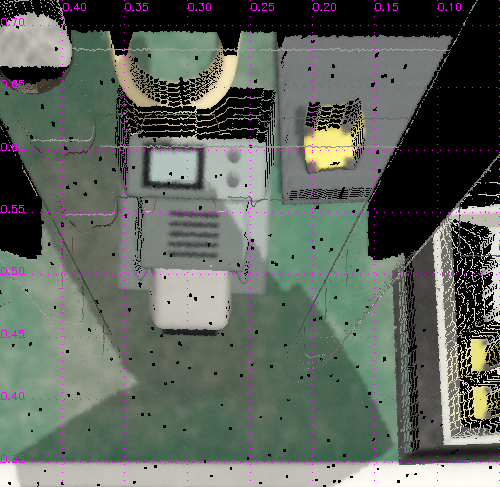

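The tester faces the robot. Its pack is at ortho (190,298), i.e. about (0.48, 0.305). The coil in the tray is at (328,148), i.e. about (0.60, 0.185).

```bash
cat > seg.py <<'E'
import numpy as np,cv2
def rect(W,box,z,extra=None,s=.0005):
    x0,x1,y0,y1=box
    k=np.isfinite(W).all(-1)&(W[...,0]>x0)&(W[...,0]<x1)&(W[...,1]>y0)&(W[...,1]<y1)&(W[...,2]>z[0])&(W[...,2]<z[1])
    if extra is not None:k&=extra
    k=cv2.morphologyEx(k.astype(np.uint8),cv2.MORPH_OPEN,np.ones((3,3)))>0
    n,l,st,_=cv2.connectedComponentsWithStats(k.astype(np.uint8)); k=l==(1+st[1:,4].argmax())
    P=W[k].astype(np.float32); (cx,cy),(w,h),a=cv2.minAreaRect(P[:,:2])
    return k.sum(),'c',(round(cx,4),round(cy,4)),'wh',(round(w,4),round(h,4)),'a',round(a,2),'z',np.median(P[:,2]).round(4)
E
python3 - <<'E'
from seg import *
c=np.load('c_w1.npz');W=c['W'];px=c['pixels'].astype(int)
white=px.min(-1)>150
print('done',rect(W,(.43,.55,.25,.36),(.026,.042),white))
print('hoodtop',rect(W,(.45,.6,.22,.4),(.045,.055)))
print('case',rect(W,(.5,.66,.22,.4),(.056,.068)))
print('bench z',np.nanmedian(W[(abs(W[...,0]-.42)<.02)&(abs(W[...,1]-.3)<.05)][:,2]))
print('coil',rect(W,(.55,.66,.13,.24),(.02,.045)))
print('trayfloor',rect(W,(.55,.72,.05,.25),(-.004,.008)))
g=(abs(W[...,1]-.12)<.05)
for lo in np.arange(.53,.64,.008):
    q=W[g&(W[...,0]>lo)&(W[...,0]<lo+.008)][:,2]; print(round(lo,3),np.nanpercentile(q,[10,50,95]).round(4) if len(q) else'')
E
```

```text
Traceback (most recent call last):
  File "seg.py", line 8, in rect
    P=W[k].astype(np.float32); (cx,cy),(w,h),a=cv2.minAreaRect(P[:,:2])
                                               ~~~~~~~~~~~~~~~^^^^^^^^^
cv2.error: OpenCV(4.12.0) /io/opencv/modules/imgproc/src/convhull.cpp:143: error: (-215:Assertion failed) total >= 0 && (depth == CV_32F || depth == CV_32S) in function 'convexHull'
```

```bash

python3 -m creep '{"translation":[[30,-300,60],[30,-300,60],[30,-300,60],[30,-300,60],[30,-300,60]],"yaw":[0,0,0,0,0],"gripper":[0,0,0,0,0]}'
python3 -m creep '{"translation":[[10,-208,0],[10,-208,0],[10,-208,0],[10,-208,0],[10,-208,0]],"yaw":[0,0,0,0,0],"gripper":[0,0,0,0,0]}'
python3 -m creep '{"translation":[[20,-208,0],[20,-208,0],[20,-208,0],[20,-208,0],[20,-208,0]],"yaw":[0,0,0,0,0],"gripper":[0,0,0,0,0]}'
python3 - <<'E'
from h import *
from ortho import ortho
c=cam('wrist'); np.savez('c_w2',**c); print(c['M'][:3,3])
ortho([c],(.35,.72,-.5,-.05),.0008,'o4',zmax=.25)
E
```

```text
time_s: 1.45
ee_pos: [0.4101, 0.0868, 0.3432]
eef_rot: [-3.141, 0.001, 3.14]
force: [0.6, 0.6, 0.3]
grip_width: 0.094
time_s: 1.87
ee_pos: [0.4197, -0.1216, 0.3429]
eef_rot: [-3.141, 0.001, 3.141]
force: [1.4, 0.3, 0.0]
grip_width: 0.0939
time_s: 2.28
ee_pos: [0.4398, -0.329, 0.3423]
eef_rot: [3.141, 0.0, 3.142]
force: [0.4, 0.8, 0.2]
grip_width: 0.094
[ 0.35797049 -0.32936949  0.53620101]
```

View pics/o4.png

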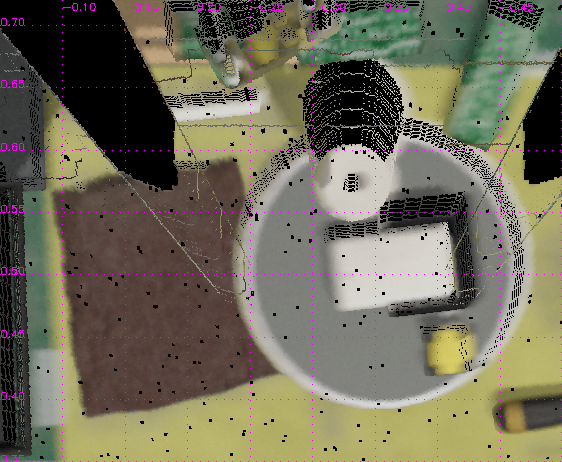

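The plate shows the nest with its end wall at ortho right (470,240). The new pack is at (390,265), its free end pointing to +y, and the bobbin is at (352,182).

```bash
sed -i 's/P\[:,:2\])$/np.ascontiguousarray(P[:,:2]))/' seg.py
sed -i "s/    P=W\[k\]/    if k.sum()<5 or k.sum()>50000: return 'none',k.sum()\n    P=W[k]/" seg.py
python3 - <<'E'
from seg import *
c=np.load('c_w1.npz');W=c['W'];px=c['pixels'].astype(int)
white=px.min(-1)>140
print('done',rect(W,(.43,.55,.25,.36),(.026,.042),white))
print('hoodtop',rect(W,(.45,.6,.22,.4),(.045,.055)))
print('case',rect(W,(.5,.66,.22,.4),(.056,.068)))
print('coil',rect(W,(.55,.66,.13,.24),(.02,.045)))
for lo in np.arange(.54,.7,.008):
    q=W[(abs(W[...,1]-.14)<.03)&(W[...,0]>lo)&(W[...,0]<lo+.008)][:,2]; print(round(lo,3),np.nanpercentile(q,[10,50,95]).round(4) if len(q) else'',end=' ')
print()
for lo in np.arange(.2,.26,.005):
    q=W[(abs(W[...,0]-.62)<.03)&(W[...,1]>lo)&(W[...,1]<lo+.005)][:,2]; print(round(lo,3),np.nanpercentile(q,[10,50,95]).round(4) if len(q) else'',end=' ')
print()
c=np.load('c_w2.npz');W=c['W'];px=c['pixels'].astype(int);white=px.min(-1)>140
print('new',rect(W,(.44,.56,-.43,-.28),(.05,.064),white))
print('wall',rect(W,(.44,.58,-.45,-.28),(.0635,.075)))
print('bob',rect(W,(.53,.63,-.38,-.28),(.11,.125)))
print('coilp',rect(W,(.4,.48,-.45,-.34),(.042,.06)))
sat=(px.max(-1)<110)
print('pad',rect(W,(.35,.62,-.25,-.05),(.005,.022),sat))
print('plate',rect(W,(.35,.65,-.5,-.2),(.022,.033)))
a=np.load('c_scene.npz');W=a['W']
k=np.isfinite(W).all(-1)&(W[...,1]>-.1)&(W[...,1]<.0)&(W[...,0]>.54)&(W[...,0]<.73)&(W[...,2]<.03)
for lo in np.arange(-.1,-.02,.006):
    q=W[k&(W[...,1]>lo)&(W[...,1]<lo+.006)][:,2]; print(round(lo,3),len(q),np.nanpercentile(q,[10,50,95]).round(4) if len(q) else'')
E
```

```text
done (np.int64(1637), 'c', (0.4837, 0.2967), 'wh', (0.0575, 0.0537), 'a', 89.61, 'z', np.float32(0.0321))
hoodtop (np.int64(2577), 'c', (0.5331, 0.2891), 'wh', (0.0954, 0.0588), 'a', 87.97, 'z', np.float32(0.049))
case (np.int64(2580), 'c', (0.586, 0.293), 'wh', (0.1106, 0.0497), 'a', 87.83, 'z', np.float32(0.0592))
coil (np.int64(662), 'c', (0.6018, 0.1867), 'wh', (0.0383, 0.0392), 'a', 4.67, 'z', np.float32(0.03))
0.54 [-0.0019 -0.0008  0.0004] 0.548 [-0.0023 -0.0011  0.0002] 0.556 [-0.0014  0.0082  0.0158] 0.564 [0.0021 0.0038 0.0044] 0.572 [0.0017 0.003  0.0044] 0.58 [0.002  0.0033 0.0293] 0.588 [0.0022 0.0031 0.0302] 0.596 [0.0022 0.0031 0.0305] 0.604 [0.0019 0.0032 0.0304] 0.612 [0.0018 0.0028 0.0046] 0.62 [0.002  0.0029 0.0042] 0.628 [0.002  0.0031 0.0047] 0.636 [0.002  0.0029 0.0046] 0.644 [0.0019 0.003  0.0044] 0.652 [0.0019 0.003  0.0043] 0.66 [0.0017 0.003  0.0043] 0.668 [0.0018 0.003  0.0042] 0.676 [0.0018 0.003  0.0043] 0.684 [0.0017 0.0028 0.0043] 0.692 [0.001 0.001 0.001] 
0.2 [0.0021 0.0295 0.0314] 0.205 [0.0021 0.0038 0.0304] 0.21 [0.0019 0.0029 0.0044] 0.215 [0.0016
[... 705 characters left out ...]
89, -0.1786), 'wh', (0.1854, 0.1474), 'a', 7.37, 'z', np.float32(0.0128))
plate (np.int64(12346), 'c', (0.5, -0.3516), 'wh', (0.2151, 0.2226), 'a', 8.5, 'z', np.float32(0.0276))
-0.1 207 [-0.7457 -0.5388  0.0063]
-0.094 213 [-0.746  -0.5694  0.0041]
-0.088 269 [-7.458e-01 -7.000e-04  1.600e-02]
-0.082 193 [-0.7476 -0.504   0.0171]
-0.076 143 [-0.7479 -0.5288  0.0167]
-0.07 184 [-0.7458 -0.5056  0.0147]
-0.064 239 [-0.7458 -0.532   0.014 ]
-0.058 213 [-0.7451 -0.5554  0.0185]
-0.052 185 [-0.7458 -0.5476  0.0211]
-0.046 163 [-0.7467 -0.5091  0.0211]
-0.04 154 [-0.7467 -0.4877  0.0227]
-0.034 203 [-0.7462 -0.5393  0.0169]
-0.028 227 [-0.7453 -0.5521  0.021 ]
-0.022 189 [-0.7454 -0.5609  0.0203]
```

```bash

python3 -m creep '{"translation":[[134,-2,-30],[134,-2,-80],[134,-2,-120],[134,-2,-155],[134,-2,-190]],"yaw":[0,0,0,0,0],"gripper":[0,0,0,0,0]}'
python3 - <<'E'
from h import *
print(ctrl.get_obs()['ee_pos'])
E
```

```text
time_s: 2.75
ee_pos: [0.5647, -0.3338, 0.1919]
eef_rot: [3.14, -0.003, 3.14]
force: [-0.2, -1.5, -1.3]
grip_width: 0.0942
[ 0.56468374 -0.33382394  0.19185406]
```

```bash

python3 -m creep '{"translation":[[9,3,-30],[9,3,-60],[9,3,-79],[9,3,-79],[9,3,-79]],"yaw":[0,0,0,0,0],"gripper":[0,0,0,0,0]}' 12
python3 -m creep '{"translation":[[0,0,0],[0,0,0],[0,0,0],[0,0,0],[0,0,0]],"yaw":[0,0,0,0,0],"gripper":[255,255,255,255,255]}' 12
python3 -m creep '{"translation":[[0,0,0],[0,0,0],[0,0,20],[0,0,40],[0,0,70]],"yaw":[0,0,0,0,0],"gripper":[255,255,255,255,255]}' 12
```

```text
time_s: 3.17
ee_pos: [0.5739, -0.3296, 0.1124]
eef_rot: [3.139, -0.004, 3.141]
force: [-0.3, -0.2, 0.7]
grip_width: 0.0941
time_s: 3.58
ee_pos: [0.574, -0.3297, 0.1131]
eef_rot: [3.139, -0.003, 3.141]
force: [-0.5, 0.5, 1.1]
grip_width: 0.0643
time_s: 4.0
ee_pos: [0.5733, -0.3293, 0.1819]
eef_rot: [3.137, -0.006, 3.141]
force: [0.1, -0.4, -0.4]
grip_width: 0.0308
```

```bash
python3 - <<'E'
from h import *
print(ctrl.get_obs())
c=cam('wrist'); b=cam('side'); s=cam('scene')
im=np.hstack([c['pixels'],b['pixels'][130:330,180:460].repeat(2,0)[:420].repeat(2,1)[:,:560] if 0 else cv2.resize(b['pixels'][180:390,200:480],(560,420))])
cv2.imwrite('pics/g1.png',cv2.resize(im,(800,300))[:,:,::-1])
E
```

```text
{'time_s': 4.0, 'qpos': array([-5.76808016e-01,  5.64559059e-01,  1.16544517e+00,  8.22654610e-05,
        1.41937940e+00, -2.14684052e+00]), 'joint_vel': array([ 2.75298986e-04, -2.60635619e-01, -4.95412606e-01, -1.17772156e-03,
        7.28234749e-01, -7.62127598e-04]), 'tau': array([ 1.09571493e-01, -6.80439663e+01, -3.35802948e+01, -5.43211796e-02,
       -1.79680154e+00,  1.48175775e-03]), 'ee_pos': array([ 0.57326589, -0.32928348,  0.18192061]), 'eef_rot': array([ 3.13728065, -0.00648943,  3.1408301 ]), 'force': array([ 0.11560607, -0.43630071, -0.40118994]), 'moment': array([ 0.02366862,  0.01561311, -0.0384036 ]), 'grip_width': 0.030789176522926648}
```

View pics/g1.png

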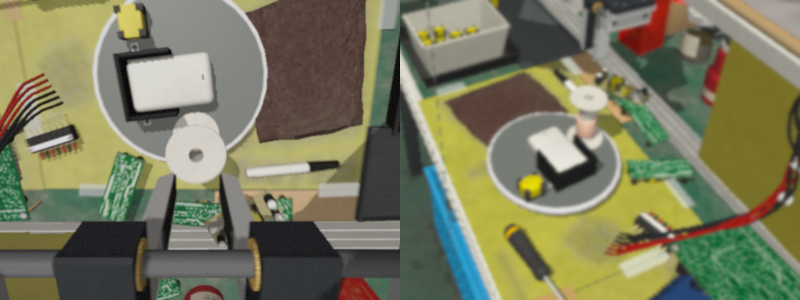

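The bobbin is still standing (wrist view at 196,153): I lifted before the fingers had finished closing. I'll reopen and measure again.

```bash

python3 -m creep '{"translation":[[0,0,0],[0,0,0],[0,0,0],[0,0,0],[0,0,0]],"yaw":[0,0,0,0,0],"gripper":[0,0,0,0,0]}'
python3 -m creep '{"translation":[[0,0,0],[0,0,0],[0,0,0],[0,0,0],[0,0,0]],"yaw":[0,0,0,0,0],"gripper":[0,0,0,0,0]}'
python3 - <<'E'
from h import *
from seg import rect
c=cam('wrist');W=c['W'];np.savez('c_w3',**c)
px=c['pixels'].astype(int);white=px.min(-1)>140
print('bob',rect(W,(.53,.63,-.38,-.28),(.108,.125)))
print('new',rect(W,(.44,.56,-.43,-.28),(.05,.064),white))
print('wall',rect(W,(.44,.58,-.45,-.28),(.0635,.075)))
E
```

```text
time_s: 4.57
ee_pos: [0.5746, -0.3301, 0.1848]
eef_rot: [3.141, -0.001, 3.141]
force: [-0.7, -0.5, -0.3]
grip_width: 0.049
time_s: 4.98
ee_pos: [0.5746, -0.3301, 0.1849]
eef_rot: [3.141, -0.001, 3.141]
force: [0.7, -1.2, 0.1]
grip_width: 0.0822
bob (np.int64(5030), 'c', (0.5745, -0.3311), 'wh', (0.062, 0.062), 'a', 88.45, 'z', np.float32(0.117))
new (np.int64(7406), 'c', (0.5048, -0.3609), 'wh', (0.0573, 0.0957), 'a', 7.37, 'z', np.float32(0.0563))
wall (np.int64(1758), 'c', (0.5084, -0.3877), 'wh', (0.0771, 0.0621), 'a', 6.43, 'z', np.float32(0.0667))
```

```bash

python3 -m creep '{"translation":[[0,-1,0],[0,-1,-20],[0,-1,-50],[0,-1,-72],[0,-1,-72]],"yaw":[0,0,0,0,0],"gripper":[0,0,0,0,0]}' 15
python3 -m creep '{"translation":[[0,0,0],[0,0,0],[0,0,0],[0,0,0],[0,0,0]],"yaw":[0,0,0,0,0],"gripper":[255,255,255,255,255]}'
python3 -m creep '{"translation":[[0,0,0],[0,0,0],[0,0,0],[0,0,0],[0,0,0]],"yaw":[0,0,0,0,0],"gripper":[255,255,255,255,255]}'
```

```text
time_s: 5.45
ee_pos: [0.5728, -0.33, 0.108]
eef_rot: [3.137, -0.007, 3.141]
force: [-0.6, 0.6, -0.2]
grip_width: 0.094
time_s: 5.87
ee_pos: [0.5732, -0.3303, 0.1091]
eef_rot: [3.138, -0.005, 3.141]
force: [0.4, -0.4, 0.4]
grip_width: 0.0646
time_s: 6.28
ee_pos: [0.5732, -0.3303, 0.1091]
eef_rot: [3.138, -0.005, 3.141]
force: [1.1, -0.1, 0.5]
grip_width: 0.0302
```

```bash
python3 - <<'E'
from h import *
print(ctrl.get_obs()['grip_width'])
c=cam('wrist'); b=cam('side'); s=cam('scene')
im=np.hstack([cv2.resize(c['pixels'],(400,300)),cv2.resize(b['pixels'][220:325,250:390],(400,300),interpolation=cv2.INTER_CUBIC)])
im2=np.hstack([cv2.resize(s['pixels'][170:290,310:470],(400,300),interpolation=cv2.INTER_CUBIC),cv2.resize(c['pixels'][150:360,140:420],(400,300))])
cv2.imwrite('pics/g2.png',np.vstack([im,im2])[:,:,::-1])
E
```

```text
0.03024639198066823
```

View pics/g2.png

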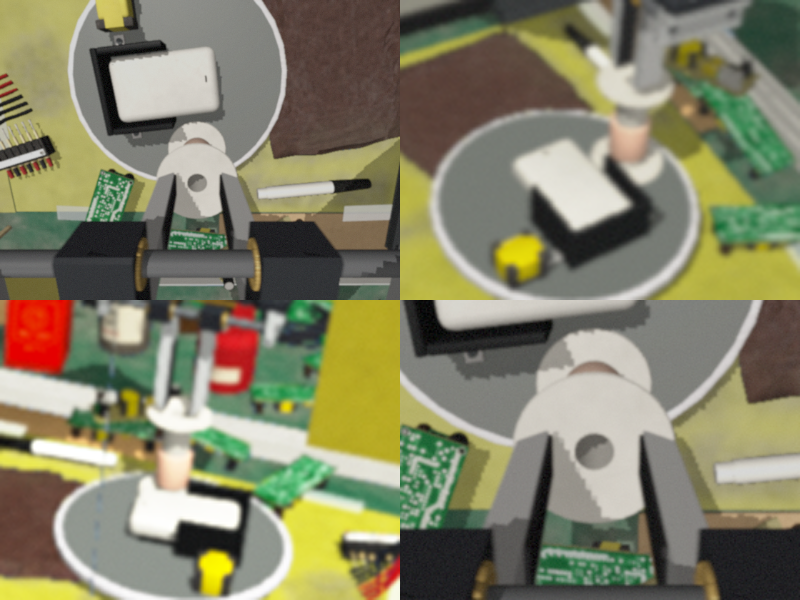

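```bash

python3 -m creep '{"translation":[[0,0,0],[0,0,0],[0,0,5],[0,0,15],[0,0,25]],"yaw":[0,0,0,0,0],"gripper":[255,255,255,255,255]}' 20
python3 - <<'E'
from h import *
from seg import rect
c=cam('wrist');W=c['W']
print('bob',rect(W,(.53,.63,-.38,-.28),(.108,.16)))
E
```

```text
time_s: 6.85
ee_pos: [0.5732, -0.3303, 0.1351]
eef_rot: [3.138, -0.005, 3.141]
force: [0.7, 0.1, 0.2]
grip_width: 0.0005
bob (np.int64(5508), 'c', (0.5709, -0.3315), 'wh', (0.0549, 0.0626), 'a', 3.44, 'z', np.float32(0.117))
```

```bash
python3 - <<'E'
from h import *
c=np.load('c_w3.npz');W=c['W']; M=c['M']
# gripper points: in this picture gripper open 82, TCP (.5746,-.3301,.1849)
t=np.array([.5746,-.3301,.1849])
d=W-t
near=(c['depth']>0)&(c['depth']<.28)&(d[...,2]>-.05)&(np.abs(d[...,0])<.05)&(np.abs(d[...,1])<.09)
P=d[near]; print(len(P))
for z in np.arange(-.03,.1,.01):
    q=P[(P[:,2]>z)&(P[:,2]<z+.01)]
    if len(q): print(round(z,2),len(q),q.min(0).round(3),q.max(0).round(3))
E
```

```text
49869
0.01 231 [-0.01  -0.048  0.013] [0.008 0.048 0.02 ]
0.02 683 [-0.01  -0.053  0.02 ] [0.008 0.053 0.03 ]
0.03 807 [-0.011 -0.053  0.03 ] [0.008 0.053 0.04 ]
0.04 966 [-0.011 -0.053  0.04 ] [0.009 0.053 0.05 ]
0.05 1172 [-0.011 -0.054  0.05 ] [0.008 0.053 0.06 ]
0.06 1405 [-0.011 -0.054  0.06 ] [0.009 0.053 0.07 ]
0.07 1748 [-0.011 -0.054  0.07 ] [0.008 0.053 0.08 ]
0.08 2008 [-0.011 -0.054  0.08 ] [0.005 0.053 0.09 ]
0.09 1668 [-0.011 -0.054  0.09 ] [0.01  0.053 0.1  ]
```

The wrist depth shows the fingertips about 13 mm above the reported TCP, not 19 mm below it. The real grasp point is therefore about 32 mm higher than reported, which explains why the fingers closed above the flange. I'll correct for that: grasp z = ee_z + 0.032.

```bash

python3 -m creep '{"translation":[[0,0,10],[0,0,10],[0,0,10],[0,0,10],[0,0,10]],"yaw":[0,0,0,0,0],"gripper":[0,0,0,0,0]}'
python3 -m creep '{"translation":[[0,0,0],[0,0,0],[0,0,0],[0,0,0],[0,0,0]],"yaw":[0,0,0,0,0],"gripper":[0,0,0,0,0]}'
python3 -m creep '{"translation":[[0,0,0],[0,0,0],[0,0,0],[0,0,0],[0,0,0]],"yaw":[0,0,0,0,0],"gripper":[0,0,0,0,0]}'
python3 - <<'E'
from h import *
from seg import rect
c=cam('wrist');W=c['W']
o=ctrl.get_obs();t=o['ee_pos'];print(t,o['grip_width'])
d=W-t
print('bob',rect(W,(.53,.63,-.38,-.28),(.108,.125)))
near=(c['depth']>0)&(c['depth']<.28)&(np.abs(d[...,0])<.05)&(np.abs(d[...,1])<.12)&(d[...,2]>-.005)
P=d[near]
for z in np.arange(-.005,.16,.01):
    q=P[(P[:,2]>z)&(P[:,2]<z+.01)]
    if len(q): print(round(z,3),len(q),q.min(0).round(3),q.max(0).round(3))
E
```

```text
time_s: 7.32
ee_pos: [0.5738, -0.3307, 0.1473]
eef_rot: [3.14, -0.003, 3.141]
force: [0.1, -0.6, 0.2]
grip_width: 0.0302
time_s: 7.73
ee_pos: [0.5738, -0.3307, 0.1472]
eef_rot: [3.139, -0.003, 3.141]
force: [-0.1, 0.5, 0.8]
grip_width: 0.0636
time_s: 8.15
ee_pos: [0.5737, -0.3307, 0.1472]
eef_rot: [3.139, -0.003, 3.141]
force: [-0.6, -0.0, 0.0]
grip_width: 0.0932
[ 0.57377127 -0.33067546  0.14727378] 0.0939625900985662
bob (np.int64(6559), 'c', (0.5746, -0.3312), 'wh', (0.0622, 0.0621), 'a', 40.68, 'z', np.float32(0.1169))
0.005 20 [-0.01  -0.048  0.014] [0.005 0.048 0.015]
0.015 566 [-0.01  -0.058  0.015] [0.008 0.058 0.025]
0.025 795 [-0.01  -0.059  0.025] [0.008 0.058 0.035]
0.035 929 [-0.011 -0.059  0.035] [0.008 0.058 0.045]
0.045 1129 [-0.01  -0.059  0.045] [0.008 0.058 0.055]
0.055 1373 [-0.01  -0.059  0.055] [0.008 0.059 0.065]
0.065 1665 [-0.011 -0.059  0.065] [0.008 0.059 0.075]
0.075 2118 [-0.011 -0.06   0.075] [0.008 0.059 0.085]
0.085 1814 [-0.011 -0.06   0.085] [0.01  0.059 0.095]
0.095 1241 [-0.011 -0.06   0.095] [0.011 0.059 0.105]
0.105 1253 [-0.022 -0.05   0.105] [0.01  0.049 0.115]
0.115 6531 [-0.035 -0.066  0.115] [0.001 0.066 0.125]
0.125 24532 [-0.035 -0.06   0.125] [-0.009  0.06   0.135]
0.135 3608 [-0.035 -0.055  0.135] [-0.02   0.055  0.138]
```

```bash

python3 -m creep '{"translation":[[1,-1,-20],[1,-1,-40],[1,-1,-60],[1,-1,-65],[1,-1,-65]],"yaw":[0,0,0,0,0],"gripper":[0,0,0,0,0]}' 15
python3 -m creep '{"translation":[[0,0,0],[0,0,0],[0,0,0],[0,0,0],[0,0,0]],"yaw":[0,0,0,0,0],"gripper":[255,255,255,255,255]}'
python3 -m creep '{"translation":[[0,0,0],[0,0,0],[0,0,0],[0,0,0],[0,0,0]],"yaw":[0,0,0,0,0],"gripper":[255,255,255,255,255]}'
```

```text
time_s: 8.62
ee_pos: [0.5742, -0.3313, 0.0809]
eef_rot: [3.138, -0.005, 3.141]
force: [0.6, 0.4, 0.2]
grip_width: 0.0936
time_s: 9.03
ee_pos: [0.5744, -0.3314, 0.0815]
eef_rot: [3.139, -0.005, 3.141]
force: [-0.7, 0.1, -0.4]
grip_width: 0.0639
time_s: 9.45
ee_pos: [0.5744, -0.3314, 0.0815]
eef_rot: [3.138, -0.005, 3.141]
force: [-0.5, 0.4, -1.5]
grip_width: 0.0592
```

```bash

python3 -m creep '{"translation":[[0,0,10],[0,0,35],[0,0,70],[0,20,80],[5,55,80]],"yaw":[0,0,0,0,0],"gripper":[255,255,255,255,255]}'
python3 -m creep '{"translation":[[36,250,10],[36,250,10],[36,250,10],[36,250,10],[36,250,10]],"yaw":[0,0,0,0,0],"gripper":[255,255,255,255,255]}'
python3 -m creep '{"translation":[[7,60,0],[7,60,0],[7,60,0]],"yaw":[0,0,0],"gripper":[255,255,255]}'
python3 - <<'E'
from h import *
from ortho import ortho
c=cam('wrist');np.savez('c_w4',**c);s=cam('scene')
ortho([c,np.load('c_w1.npz')],(.38,.72,-.15,.26),.0009,'o5',zmax=.25)
E
```

```text
time_s: 9.87
ee_pos: [0.5797, -0.2789, 0.1659]
eef_rot: [-3.141, 0.001, 3.137]
force: [1.0, -0.1, -1.0]
grip_width: 0.0597
time_s: 10.28
ee_pos: [0.6096, -0.0687, 0.1746]
eef_rot: [-3.141, 0.001, 3.137]
force: [0.8, -0.2, -1.5]
grip_width: 0.0592
time_s: 10.53
ee_pos: [0.6169, -0.0044, 0.1757]
eef_rot: [3.141, 0.002, 3.142]
force: [-0.3, 0.6, -0.1]
grip_width: 0.06
```

View pics/o5.png

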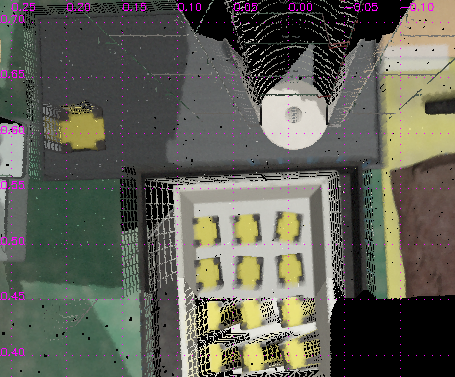

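The bobbin is held upright over the tray (ortho 293,115). The tray's right wall is at y≈-0.082 (column 380), the front wall at x≈0.56, and the coil at (0.60, 0.19).

```bash
python3 - <<'E'
from h import *
c=np.load('c_w4.npz');W=c['W']
k=np.isfinite(W).all(-1)&(np.hypot(W[...,0]-.617,W[...,1]+.004)<.027)&(W[...,2]>.195)&(W[...,2]<.23)
P=W[k];A=np.c_[P[:,:2]-P[:,:2].mean(0),np.ones(len(P))];s=np.linalg.lstsq(A,P[:,2],rcond=None)[0];print('flange',len(P),P.mean(0),'tilt',s[:2])
k=np.isfinite(W).all(-1)&(W[...,0]>.38)&(W[...,0]<.556)&(W[...,1]>-.06)&(W[...,1]<.14)
print('bin top',np.percentile(W[k][:,2],[50,99,99.9]), W[k&(W[...,2]>.06)].max(0))
k=np.isfinite(W).all(-1)&(W[...,2]>.011)&(W[...,2]<.02)&(W[...,0]>.555)
for y in(.06,.1,.14,.18):
    q=W[k&(abs(W[...,1]-y)<.01)&(W[...,0]<.6)];print(y,np.median(q,0) if len(q) else '')
E
python3 -m creep '{"translation":[[-2,-26,-30],[-2,-26,-60],[-2,-26,-85],[-2,-26,-100],[-2,-26,-108]],"yaw":[0,0,0,0,0],"gripper":[255,255,255,255,255]}'
python3 -c "
from h import *
print(ctrl.get_obs()['ee_pos'])"
```

```text
flange 8991 [ 0.61644147 -0.00397718  0.21083189] tilt [-0.00761486  0.0015747 ]
bin top [0.02214275 0.08488527 0.08571035] [0.55570891 0.10484374 0.08663237]
0.06 [0.56284854 0.06097116 0.01589215]
0.1 [0.56151053 0.10002301 0.01566788]
0.14 [0.56149769 0.1480362  0.01465675]
0.18 [0.56073449 0.18069399 0.01481216]
time_s: 11.05
ee_pos: [0.6136, -0.0359, 0.0652]
eef_rot: [-3.141, -0.001, 3.137]
force: [-0.2, -0.1, 0.0]
grip_width: 0.0594
[ 0.61358489 -0.03588804  0.06519747]
```

```bash

python3 -m creep '{"translation":[[1,2,-3],[1,2,-5],[1,2,-7],[1,2,-7]],"yaw":[0,0,0,0],"gripper":[255,255,255,255]}'
python3 -m creep '{"translation":[[0,0,0],[0,0,0],[0,0,0],[0,0,0],[0,0,0]],"yaw":[0,0,0,0,0],"gripper":[0,0,0,0,0]}'
python3 -m creep '{"translation":[[0,0,0],[0,0,30],[0,0,65],[0,0,105],[0,0,140]],"yaw":[0,0,0,0,0],"gripper":[0,0,0,0,0]}'
python3 - <<'E'
from h import *
from seg import rect
c=cam('wrist');W=c['W']
print('bob',rect(W,(.56,.67,-.08,.02),(.08,.105)))
E
```

```text
time_s: 11.38
ee_pos: [0.6149, -0.0341, 0.0589]
eef_rot: [-3.141, 0.0, 3.137]
force: [0.1, 0.0, -0.3]
grip_width: 0.0593
time_s: 11.8
ee_pos: [0.615, -0.0341, 0.0591]
eef_rot: [-3.141, 0.0, 3.137]
force: [0.5, -0.8, -0.4]
grip_width: 0.0896
time_s: 12.22
ee_pos: [0.6149, -0.034, 0.2015]
eef_rot: [-3.141, 0.001, 3.137]
force: [0.6, 0.4, -0.1]
grip_width: 0.0939
bob (np.int64(3905), 'c', (0.6152, -0.0343), 'wh', (0.0621, 0.0616), 'a', 77.1, 'z', np.float32(0.093))
```

The bobbin stands in the tray with its top at 0.093. Next is the finished pack.

```bash

python3 -m creep '{"translation":[[-145,331,0],[-145,331,0],[-145,331,0],[-145,331,0],[-145,331,0]],"yaw":[-0.033,-0.033,-0.033,-0.033,-0.033],"gripper":[0,0,0,0,0]}'
python3 -m creep '{"translation":[[-62,140,-50],[-62,140,-50],[-62,140,-50],[-62,140,-50],[-62,140,-50]],"yaw":[0,0,0,0,0],"gripper":[0,0,0,0,0]}'
python3 - <<'E'
from h import *
from seg import rect
c=cam('wrist');W=c['W'];np.savez('c_w5',**c)
o=ctrl.get_obs();print(o['ee_pos'],o['eef_rot'])
px=c['pixels'].astype(int);white=px.min(-1)>140
print('done',rect(W,(.43,.55,.25,.36),(.026,.042),white))
print('hoodtop',rect(W,(.45,.56,.22,.4),(.045,.055)))
print('case',rect(W,(.5,.66,.22,.4),(.056,.068)))
k=np.isfinite(W).all(-1)&(W[...,0]>.47)&(W[...,0]<.52)&(abs(W[...,1]-.295)<.08)
for y in np.arange(.235,.36,.008):
    q=W[k&(abs(W[...,1]-y)<.003)&(W[...,2]<.07)&(W[...,2]>.008)]; print(round(y,3),q[q[:,0].argmin()].round(4) if len(q) else '')
E
```

```text
time_s: 12.68
ee_pos: [0.5313, 0.1586, 0.2049]
eef_rot: [-3.14, 0.011, 3.103]
force: [-0.2, -0.4, -0.1]
grip_width: 0.0942
time_s: 13.1
ee_pos: [0.4659, 0.3028, 0.1524]
eef_rot: [-3.139, 0.008, 3.108]
force: [-0.1, 0.1, -0.3]
grip_width: 0.0941
[0.46745563 0.30068803 0.1535515 ] [-3.13891367  0.00921237  3.10744245]
done (np.int64(3664), 'c', (0.4841, 0.2966), 'wh', (0.0578, 0.0538), 'a', 89.44, 'z', np.float32(0.0322))
hoodtop (np.int64(5264), 'c', (0.5324, 0.2951), 'wh', (0.0821, 0.0569), 'a', 87.83, 'z', np.float32(0.049))
case (np.int64(5318), 'c', (0.5838, 0.2933), 'wh', (0.1111, 0.0462), 'a', 87.37, 'z', np.float32(0.0592))
0.235 
0.243 
0.251 [0.4937 0.2537 0.0106]
0.259 [0.4932 0.256  0.0347]
0.267 [0.4702 0.2685 0.0285]
0.275 [0.4701 0.2742 0.0328]
0.283 [0.4703 0.2822 0.0331]
0.291 [0.4701 0.2936 0.032 ]
0.299 [0.47   0.3006 0.0331]
0.307 [0.47   0.3059 0.0338]
0.315 [0.47   0.3139 0.0314]
0.323 [0.4701 0.3255 0.0294]
0.331 [0.5007 0.3338 0.0237]
0.339 [0.4958 0.338  0.0184]
0.347 
0.355
```

```bash

python3 -m creep '{"translation":[[4,-4,-30],[4,-4,-70],[4,-4,-105],[4,-4,-105],[4,-4,-105]],"yaw":[-0.003,-0.003,-0.003,-0.003,-0.003],"gripper":[0,0,0,0,0]}' 25
python3 -c "
from h import *
o=ctrl.get_obs();print(o['ee_pos'],o['eef_rot'])"
```

```text
time_s: 13.57
ee_pos: [0.4716, 0.2957, 0.0485]
eef_rot: [-3.138, 0.007, 3.103]
force: [0.5, 0.0, 0.9]
grip_width: 0.0943
[0.4715977  0.29574485 0.04852587] [-3.13779969  0.00742926  3.10347042]
```

```bash

python3 -m creep '{"translation":[[0,1,-20],[0,1,-40],[0,1,-54],[0,1,-54],[0,1,-54]],"yaw":[0,0,0,0,0],"gripper":[0,0,0,0,0]}' 25
python3 -m creep '{"translation":[[0,0,0],[0,0,0],[0,0,0],[0,0,0],[0,0,0]],"yaw":[0,0,0,0,0],"gripper":[255,255,255,255,255]}'
python3 -m creep '{"translation":[[0,0,0],[0,0,0],[0,0,0]],"yaw":[0,0,0],"gripper":[255,255,255]}'
```

```text
time_s: 13.98
ee_pos: [0.4729, 0.297, -0.0032]
eef_rot: [-3.139, 0.01, 3.103]
force: [0.1, -0.2, 0.6]
grip_width: 0.0943
time_s: 14.4
ee_pos: [0.473, 0.2971, -0.0028]
eef_rot: [-3.139, 0.01, 3.103]
force: [-0.1, -0.0, -0.5]
grip_width: 0.064
time_s: 14.65
ee_pos: [0.473, 0.2971, -0.0028]
eef_rot: [-3.139, 0.01, 3.103]
force: [-0.8, 0.0, -0.2]
grip_width: 0.0588
```

```bash

python3 -m creep '{"translation":[[0,0,1],[0,0,4],[-20,1,4],[-50,2,4],[-80,3,4]],"yaw":[0,0,0,0,0],"gripper":[255,255,255,255,255]}'
python3 -m creep '{"translation":[[-10,0,20],[-10,0,60],[-10,0,100],[-10,0,120],[-10,0,120]],"yaw":[0,0,0,0,0],"gripper":[255,255,255,255,255]}'
python3 - <<'E'
from h import *
from seg import rect
c=cam('wrist');W=c['W'];np.savez('c_w6',**c)
o=ctrl.get_obs();t=o['ee_pos'];print(t,o['eef_rot'])
px=c['pixels'].astype(int);white=px.min(-1)>140
print('done',rect(W,(t[0]-.04,t[0]+.11,t[1]-.05,t[1]+.05),(t[2]+.02,t[2]+.055),white))
k=np.isfinite(W).all(-1)&(abs(W[...,1]-t[1])<.02)&(W[...,0]>t[0]-.01)&(W[...,0]<t[0]+.08)&(W[...,2]>.1)&white
P=W[k];A=np.c_[P[:,:2]-P[:,:2].mean(0),np.ones(len(P))];print('tilt',np.linalg.lstsq(A,P[:,2],rcond=None)[0],P[:,0].min()-t[0],P[:,0].max()-t[0])
E
```

```text
time_s: 15.07
ee_pos: [0.392, 0.2997, 0.0011]
eef_rot: [-3.139, 0.009, 3.102]
force: [-0.3, 1.2, -3.3]
grip_width: 0.0584
time_s: 15.48
ee_pos: [0.3835, 0.3009, 0.1257]
eef_rot: [3.14, 0.015, 3.102]
force: [0.6, 1.3, -2.2]
grip_width: 0.0588
[0.38256261 0.30014277 0.12261473] [-3.14099432  0.01228401  3.10225348]
done (np.int64(11994), 'c', (0.3984, 0.2992), 'wh', (0.0584, 0.0624), 'a', 89.41, 'z', np.float32(0.1592))
tilt [-0.10388098  0.00504059  0.15903644] -0.009997935214678455 0.0799945049017825
```

```bash

python3 -m creep '{"translation":[[0,0,40],[219,-208,40],[219,-208,40],[219,-208,40],[219,-208,40]],"yaw":[0,0.04,0.04,0.04,0.04],"gripper":[255,255,255,255,255]}' 40
python3 -m creep '{"translation":[[115,-107,0],[115,-107,0],[115,-107,0],[115,-107,0],[115,-107,0]],"yaw":[0,0,0,0,0],"gripper":[255,255,255,255,255]}'
python3 -c "
from h import *
o=ctrl.get_obs();print(o['ee_pos'],o['eef_rot'])"
```

```text
time_s: 15.95
ee_pos: [0.5038, 0.1836, 0.1605]
eef_rot: [-3.14, 0.009, -3.14]
force: [1.8, 1.2, -2.6]
grip_width: 0.0581
time_s: 16.37
ee_pos: [0.6208, 0.0719, 0.1567]
eef_rot: [-3.139, 0.006, 3.138]
force: [-1.4, 0.3, -3.7]
grip_width: 0.0581
[0.62076991 0.07194472 0.15666611] [-3.13904535  0.00560469  3.13837936]
```

```bash

python3 -m creep '{"translation":[[-18,20,-20],[-18,20,-60],[-18,20,-95],[-18,20,-125],[-18,20,-140]],"yaw":[0,0,0,0,0],"gripper":[255,255,255,255,255]}'
python3 -m creep '{"translation":[[0,0,-6],[0,0,-12],[0,0,-17],[0,0,-17]],"yaw":[0,0,0,0],"gripper":[255,255,255,255]}'
```

```text
time_s: 16.78
ee_pos: [0.5992, 0.0918, 0.0101]
eef_rot: [-3.138, -0.003, 3.138]
force: [-0.6, 0.0, -3.4]
grip_width: 0.0581
time_s: 17.12
ee_pos: [0.5992, 0.0918, -0.0071]
eef_rot: [-3.138, -0.003, 3.138]
force: [-3.2, -0.1, 1.9]
grip_width: 0.0582
```

```bash

python3 -m creep '{"translation":[[0,0,-2],[0,0,-2],[0,0,-2],[0,0,-2],[0,0,-2]],"yaw":[0,0,0,0,0],"gripper":[255,0,0,0,0]}' 20
python3 -m creep '{"translation":[[0,0,0],[0,0,30],[0,0,70],[0,0,110],[0,0,150]],"yaw":[0,0,0,0,0],"gripper":[0,0,0,0,0]}'
python3 - <<'E'
from h import *
from seg import rect
c=cam('wrist');W=c['W']
px=c['pixels'].astype(int);white=px.min(-1)>140
print('done',rect(W,(.55,.71,.03,.16),(.012,.04),white))
k=np.isfinite(W).all(-1)&(abs(W[...,1]-.092)<.02)&(W[...,0]>.59)&(W[...,0]<.65)&white
P=W[k];A=np.c_[P[:,:2]-P[:,:2].mean(0),np.ones(len(P))];print('tilt',np.linalg.lstsq(A,P[:,2],rcond=None)[0])
print('bob',rect(W,(.56,.67,-.08,.02),(.08,.105)))
E
```

```text
time_s: 17.53
ee_pos: [0.5995, 0.0919, -0.0086]
eef_rot: [-3.138, -0.002, 3.138]
force: [-0.6, 0.6, 0.3]
grip_width: 0.0819
time_s: 17.95
ee_pos: [0.5992, 0.0919, 0.1433]
eef_rot: [-3.138, -0.002, 3.138]
force: [0.0, -0.3, -0.8]
grip_width: 0.0941
done (np.int64(6460), 'c', (0.6325, 0.0913), 'wh', (0.0982, 0.0587), 'a', 1.15, 'z', np.float32(0.0242))
tilt [-0.00127617  0.00185878  0.02450098]
bob (np.int64(5513), 'c', (0.615, -0.0339), 'wh', (0.0621, 0.062), 'a', 24.09, 'z', np.float32(0.0929))
```

The finished pack lies flat in the tray. Now for the new pack, gripping its lead end with jaws across and tool yaw about 1.698.

```bash

python3 -m creep '{"translation":[[-98,-422,30],[-98,-422,30],[-98,-422,30],[-98,-422,30],[-98,-422,30]],"yaw":[-0.12,-0.24,-0.36,-0.48,-0.60],"gripper":[0,0,0,0,0]}' 45
python3 -m creep '{"translation":[[-50,-208,0],[-50,-208,0],[-50,-208,0],[-50,-208,0],[-50,-208,0]],"yaw":[-0.12,-0.24,-0.36,-0.48,-0.60],"gripper":[0,0,0,0,0]}'
python3 -m creep '{"translation":[[0,0,0],[0,0,0],[0,0,0],[0,0,0]],"yaw":[-0.12,-0.24,-0.24,-0.24],"gripper":[0,0,0,0]}'
python3 - <<'E'
from h import *
from seg import rect
c=cam('wrist');W=c['W'];np.savez('c_w7',**c)
o=ctrl.get_obs();print(o['ee_pos'],o['eef_rot'])
px=c['pixels'].astype(int);white=px.min(-1)>140
print('new',rect(W,(.44,.56,-.43,-.28),(.05,.064),white))
print('wall',rect(W,(.44,.58,-.45,-.28),(.0635,.075)))
E
```

```text
time_s: 18.42
ee_pos: [0.5531, -0.1121, 0.1613]
eef_rot: [-3.14, 0.01, 2.533]
force: [0.6, -0.7, 0.1]
grip_width: 0.094
time_s: 18.83
ee_pos: [0.504, -0.3149, 0.1614]
eef_rot: [-3.14, 0.01, 1.927]
force: [0.5, -0.3, -0.2]
grip_width: 0.0936
time_s: 19.17
ee_pos: [0.504, -0.3148, 0.1613]
eef_rot: [-3.14, 0.01, 1.691]
force: [0.6, 0.1, 0.5]
grip_width: 0.0939
[ 0.50416534 -0.31458298  0.16134777] [-3.14008555  0.01032019  1.69193755]
new (np.int64(6373), 'c', (0.5047, -0.3603), 'wh', (0.0578, 0.0957), 'a', 6.36, 'z', np.float32(0.0563))
wall (np.int64(1444), 'c', (0.5079, -0.3878), 'wh', (0.0771, 0.0629), 'a', 6.09, 'z', np.float32(0.0667))
```

```bash

python3 -m creep '{"translation":[[-3,-15,-30],[-3,-15,-65],[-3,-15,-100],[-3,-15,-120],[-3,-15,-120]],"yaw":[0,0,0,0,0],"gripper":[0,0,0,0,0]}' 45
python3 -m creep '{"translation":[[0,0,-8],[0,0,-16],[0,0,-16]],"yaw":[0,0,0],"gripper":[0,0,0]}'
python3 -m creep '{"translation":[[0,0,0],[0,0,0],[0,0,0],[0,0,0],[0,0,0]],"yaw":[0,0,0,0,0],"gripper":[255,255,255,255,255]}'
python3 -m creep '{"translation":[[0,0,0],[0,0,0],[0,0,0]],"yaw":[0,0,0],"gripper":[255,255,255]}'
```

```text
time_s: 19.63
ee_pos: [0.4994, -0.3277, 0.0369]
eef_rot: [-3.135, 0.005, 1.696]
force: [0.6, 0.5, -0.1]
grip_width: 0.0938
time_s: 19.88
ee_pos: [0.4994, -0.3274, 0.0204]
eef_rot: [-3.135, 0.005, 1.698]
force: [0.2, -0.2, -0.6]
grip_width: 0.0942
time_s: 20.3
ee_pos: [0.4996, -0.3275, 0.0208]
eef_rot: [-3.135, 0.006, 1.698]
force: [1.4, 1.1, 0.4]
grip_width: 0.064
time_s: 20.55
ee_pos: [0.4996, -0.3275, 0.0209]
eef_rot: [-3.135, 0.006, 1.698]
force: [0.0, 0.3, 0.2]
grip_width: 0.0587
```

```bash

python3 -m creep '{"translation":[[0,0,3],[0,0,12],[0,0,30],[0,0,60],[0,0,90]],"yaw":[0,0,0,0,0],"gripper":[255,255,255,255,255]}'
python3 - <<'E'
from h import *
from seg import rect
c=cam('wrist');W=c['W'];np.savez('c_w8',**c)
o=ctrl.get_obs();t=o['ee_pos'];print(t,o['eef_rot'])
px=c['pixels'].astype(int);white=px.min(-1)>140
print('new',rect(W,(.44,.56,-.45,-.25),(t[2]+.015,t[2]+.05),white))
u=np.array([np.cos(1.698),np.sin(1.698)]);a=(W[...,:2]-t[:2])@u;b=(W[...,:2]-t[:2])@np.array([u[1],-u[0]])
k=np.isfinite(W).all(-1)&(abs(b)<.018)&(a>-.09)&(a<.03)&(W[...,2]>t[2]+.005)&(W[...,2]<t[2]+.06)&white
print('slope',np.polyfit(a[k],W[...,2][k]-t[2],1),a[k].min(),a[k].max())
print('wall',rect(W,(.44,.58,-.45,-.28),(.0635,.075)))
print('pad z',np.nanmedian(W[(abs(W[...,0]-.49)<.03)&(abs(W[...,1]+.17)<.02)][:,2]))
print('coilp',rect(W,(.4,.48,-.45,-.34),(.042,.06)))
E
```

```text
time_s: 20.97
ee_pos: [0.4991, -0.3272, 0.112]
eef_rot: [-3.134, 0.005, 1.698]
force: [0.2, 0.2, -1.0]
grip_width: 0.0584
[ 0.50135331 -0.32879839  0.11905526] [-3.14085385  0.01105013  1.69759111]
new (np.int64(9931), 'c', (0.4999, -0.3433), 'wh', (0.059, 0.0535), 'a', 8.6, 'z', np.float32(0.1473))
slope [0.01367447 0.02848329] -0.08011761911702157 0.013027127023318761Traceback (most recent call last):
  File "<stdin>", line 10, in <module>
  File "seg.py", line 7, in rect
    n,l,st,_=cv2.connectedComponentsWithStats(k.astype(np.uint8)); k=l==(1+st[1:,4].argmax())
                                                                           ~~~~~~~~~~~~~~~^^
ValueError: attempt to get argmax of an empty sequence
```

```bash
cat > held.py <<'E'
from h import *
def held(n=None):
    c=cam('wrist');W=c['W']
    if n: np.savez(n,**c)
    o=ctrl.get_obs();t=o['ee_pos'];y=o['eef_rot'][2];print(t.round(4),o['eef_rot'].round(3),o['grip_width'])
    white=c['pixels'].astype(int).min(-1)>140
    u=np.array([np.cos(y),np.sin(y)]);a=(W[...,:2]-t[:2])@u;b=(W[...,:2]-t[:2])@np.array([u[1],-u[0]])
    k=np.isfinite(W).all(-1)&(abs(b)<.02)&(abs(a)<.11)&(W[...,2]>t[2]-.02)&(W[...,2]<t[2]+.07)&white
    k=cv2.erode(k.astype(np.uint8),np.ones((3,3)))>0
    p=np.polyfit(a[k],W[...,2][k]-t[2],1);r=W[...,2][k]-t[2]-np.polyval(p,a[k])
    print('slope,z0',p.round(4),'ext',np.percentile(a[k],[.5,99.5]).round(4),'res',r.std().round(4))
    return c
E
python3 - <<'E'
from held import *
c=held('c_w9.npz')
c['W']
from ortho import ortho
ortho([c],(.38,.62,-.47,-.1),.0008,'o6',zmax=.25)
save(c,'w9')
E
```

```text
[ 0.5014 -0.3288  0.1166] [-3.141  0.011  1.698] 0.05863123368961528
slope,z0 [0.0008 0.038 ] ext [-0.0776  0.0099] res 0.0006
```

```bash

python3 -m creep '{"translation":[[19,154,20],[19,154,20],[19,154,20],[19,154,20],[19,154,20]],"yaw":[-0.12,-0.24,-0.36,-0.48,-0.60],"gripper":[255,255,255,255,255]}'
python3 -m creep '{"translation":[[0,0,0],[0,0,0],[0,0,0],[0,0,0],[0,0,0]],"yaw":[-0.12,-0.24,-0.36,-0.48,-0.60],"gripper":[255,255,255,255,255]}'
python3 -m creep '{"translation":[[0,0,0],[0,0,0],[0,0,0],[0,0,0],[0,0,0]],"yaw":[-0.12,-0.24,-0.36,-0.48,-0.50],"gripper":[255,255,255,255,255]}'
python3 -c "
from held import *
held()"
```

```text
time_s: 21.48
ee_pos: [0.5211, -0.17, 0.1376]
eef_rot: [3.141, 0.01, 1.095]
force: [-0.7, -0.6, -1.5]
grip_width: 0.0587
time_s: 21.9
ee_pos: [0.5208, -0.1698, 0.1373]
eef_rot: [-3.141, 0.011, 0.49]
force: [0.0, -0.1, -3.5]
grip_width: 0.0586
time_s: 22.32
ee_pos: [0.5206, -0.1698, 0.137]
eef_rot: [-3.141, 0.011, -0.016]
force: [-0.9, 0.3, -3.2]
grip_width: 0.0585
[ 0.5206 -0.1698  0.1371] [-3.141  0.011 -0.012] 0.058915229851646954
slope,z0 [-0.004   0.0352] ext [-0.0783  0.0135] res 0.0009
```

```bash

python3 -m creep '{"translation":[[0,-4,-30],[0,-4,-65],[0,-4,-95],[0,-4,-115],[0,-4,-122]],"yaw":[0,0,0,0,0],"gripper":[255,255,255,255,255]}'
python3 -m creep '{"translation":[[0,0,-4],[0,0,-8],[0,0,-10],[0,0,-10]],"yaw":[0,0,0,0],"gripper":[255,255,255,255]}'
```

```text
time_s: 22.78
ee_pos: [0.5189, -0.1731, 0.0118]
eef_rot: [-3.139, 0.016, -0.008]
force: [-0.3, 0.2, -2.4]
grip_width: 0.0585
time_s: 23.12
ee_pos: [0.5193, -0.1733, 0.0025]
eef_rot: [-3.14, 0.015, -0.007]
force: [0.5, -0.6, -2.8]
grip_width: 0.0586
```

```bash

python3 -m creep '{"translation":[[0,0,-2],[0,0,-2],[0,0,-2],[0,0,-2],[0,0,-2]],"yaw":[0,0,0,0,0],"gripper":[255,255,0,0,0]}'
python3 -m creep '{"translation":[[0,0,0],[0,0,0],[0,0,0],[0,0,40],[0,0,80]],"yaw":[0,0,0,0,0],"gripper":[0,0,0,0,0]}'
python3 -m creep '{"translation":[[-35,0,25],[-62,0,25],[-62,0,25],[-62,0,25]],"yaw":[0,0,0,0],"gripper":[0,0,0,0]}'
python3 - <<'E'
from h import *
from seg import rect
c=cam('wrist');W=c['W'];np.savez('c_w10',**c)
o=ctrl.get_obs();print(o['ee_pos'],o['eef_rot'])
px=c['pixels'].astype(int);white=px.min(-1)>140
print('new',rect(W,(.4,.58,-.25,-.11),(.02,.05),white))
b=cam('side');W=b['W'];white=b['pixels'].astype(int).min(-1)>120
print('new side',rect(W,(.4,.58,-.25,-.11),(.025,.05),white))
E
```

```text
time_s: 23.53
ee_pos: [0.5195, -0.1734, 0.0009]
eef_rot: [-3.14, 0.014, -0.007]
force: [0.4, -0.8, 0.0]
grip_width: 0.0753
time_s: 23.95
ee_pos: [0.5182, -0.1729, 0.0801]
eef_rot: [-3.138, 0.019, -0.007]
force: [-0.2, -0.4, 0.5]
grip_width: 0.0939
time_s: 24.28
ee_pos: [0.4558, -0.173, 0.1058]
eef_rot: [-3.139, 0.017, -0.008]
force: [0.1, 0.2, -0.2]
grip_width: 0.0944
[ 0.45643372 -0.17302445  0.10544669] [-3.13845802  0.01782792 -0.00762258]
new (np.int64(10041), 'c', (0.4853, -0.1746), 'wh', (0.0971, 0.0584), 'a', 0.17, 'z', np.float32(0.0344))
new side (np.int64(577), 'c', (0.4844, -0.1765), 'wh', (0.0952, 0.0611), 'a', 0.61, 'z', np.float32(0.0356))
```

```bash

python3 -m creep '{"translation":[[-3,-1,-30],[-3,-1,-60],[-3,-1,-85],[-3,-1,-100],[-3,-1,-102]],"yaw":[0.01,0.01,0.01,0.01,0.01],"gripper":[0,0,0,0,0]}' 50
python3 -m creep '{"translation":[[0,0,0],[0,0,0],[0,0,0],[0,0,0],[0,0,0]],"yaw":[0,0,0,0,0],"gripper":[0,255,255,255,255]}'
python3 -m creep '{"translation":[[0,0,0],[0,0,0],[0,0,0],[0,0,0],[0,0,0]],"yaw":[0,0,0,0,0],"gripper":[255,255,255,255,255]}'
```

```text
time_s: 24.8
ee_pos: [0.4526, -0.1731, -0.0002]
eef_rot: [-3.136, 0.023, 0.003]
force: [-0.1, -0.3, -0.1]
grip_width: 0.0938
time_s: 25.22
ee_pos: [0.4531, -0.1733, 0.0006]
eef_rot: [-3.137, 0.022, 0.003]
force: [0.6, 0.7, 0.2]
grip_width: 0.0708
time_s: 25.63
ee_pos: [0.4534, -0.1735, 0.0011]
eef_rot: [-3.137, 0.021, 0.003]
force: [-0.4, 0.5, 6.4]
grip_width: 0.0579
```

```bash

python3 -m creep '{"translation":[[0,0,10],[0,0,40],[0,0,80],[0,0,120],[0,0,150]],"yaw":[0,0,0,0,0],"gripper":[255,255,255,255,255]}'
python3 -m creep '{"translation":[[-55,450,0],[-55,450,0],[-55,450,0],[-55,450,0],[-55,450,0]],"yaw":[0,-0.04,-0.04,-0.04,-0.04],"gripper":[255,255,255,255,255]}'
python3 -m creep '{"translation":[[-25,220,0],[-25,220,0],[-25,220,0],[-25,220,0],[-25,220,0]],"yaw":[0,0,0,0,0],"gripper":[255,255,255,255,255]}'
python3 -c "
from h import *
o=ctrl.get_obs();print(o['ee_pos'],o['eef_rot'],o['qpos'])"
```

```text
time_s: 26.05
ee_pos: [0.4535, -0.1735, 0.1547]
eef_rot: [-3.138, 0.019, 0.003]
force: [-0.6, -0.1, -2.2]
grip_width: 0.058
time_s: 26.47
ee_pos: [0.4272, 0.035, 0.1534]
eef_rot: [-3.138, 0.019, -0.037]
force: [1.8, -0.5, -2.4]
grip_width: 0.0579
time_s: 26.88
ee_pos: [0.4029, 0.2422, 0.154]
eef_rot: [-3.138, 0.019, -0.037]
force: [1.1, -1.8, -2.2]
grip_width: 0.0579
[0.40289347 0.24220623 0.1539608 ] [-3.13762841  0.01881862 -0.03732106] [0.45576355 0.16545052 1.77387846 0.01321818 1.21699306 2.05924719]
```

```bash

python3 -m creep '{"translation":[[-3,58,0],[-3,58,-30],[-3,58,-60],[-3,58,-60],[-3,58,-60]],"yaw":[0,0,0,0,0],"gripper":[255,255,255,255,255]}'
python3 - <<'E'
from held import *
from seg import rect
c=held('c_w11.npz');W=c['W']
o=ctrl.get_obs();t=o['ee_pos']
white=c['pixels'].astype(int).min(-1)>140
print('held',rect(W,(.35,.52,.24,.36),(t[2]+.02,t[2]+.055),white))
print('hoodtop',rect(W,(.45,.56,.22,.4),(.045,.055)))
E
```

```text
time_s: 27.3
ee_pos: [0.3992, 0.2997, 0.0939]
eef_rot: [-3.139, 0.021, -0.037]
force: [1.7, 0.3, -1.6]
grip_width: 0.0583
[0.4002 0.2999 0.0953] [-3.138  0.019 -0.038] 0.05810712421931946
slope,z0 [-0.0192  0.0322] ext [-0.0128  0.0796] res 0.0009
held (np.int64(24558), 'c', (0.4323, 0.2974), 'wh', (0.058, 0.0961), 'a', 88.3, 'z', np.float32(0.1267))
hoodtop (np.int64(7503), 'c', (0.5189, 0.2959), 'wh', (0.0822, 0.0287), 'a', 87.65, 'z', np.float32(0.049))
```

```bash

python3 -m creep '{"translation":[[0,1.5,-25],[0,1.5,-50],[0,1.5,-72],[0,1.5,-84],[0,1.5,-88]],"yaw":[-0.003,-0.003,-0.003,-0.003,-0.003],"gripper":[255,255,255,255,255]}'
python3 -c "
from held import *
held()"
```

```text
time_s: 27.77
ee_pos: [0.4007, 0.3008, 0.0076]
eef_rot: [-3.138, 0.019, -0.042]
force: [0.3, -0.4, -2.3]
grip_width: 0.058
[0.4008 0.301  0.0078] [-3.137  0.018 -0.042] 0.05787645402157476
slope,z0 [0.2073 0.0233] ext [-0.068   0.0801] res 0.008
```

```bash

python3 -m creep '{"translation":[[12,-0.5,-2],[24,-1,-2],[36,-1.5,-2],[48,-2,-2],[54,-2.2,-3]],"yaw":[0,0,0,0,0],"gripper":[255,255,255,255,255]}'
python3 -m creep '{"translation":[[6,-0.2,-2],[10,-0.4,-2],[14,-0.6,-2],[14,-0.6,-2]],"yaw":[0,0,0,0],"gripper":[255,255,255,255]}'
```

```text
time_s: 28.23
ee_pos: [0.4573, 0.299, 0.0074]
eef_rot: [-3.135, 0.015, -0.043]
force: [0.0, 0.4, -1.3]
grip_width: 0.0579
time_s: 28.57
ee_pos: [0.4718, 0.2984, 0.0057]
eef_rot: [-3.135, 0.014, -0.043]
force: [-0.7, 0.3, -3.1]
grip_width: 0.058
```

```bash

python3 -m creep '{"translation":[[0,0,-2],[0,0,-3],[3,0,-3],[5,-0.2,-3]],"yaw":[0,0,0,0],"gripper":[255,255,255,255]}'
python3 -m creep '{"translation":[[2,0,0],[4,0,0],[4,0,0]],"yaw":[0,0,0],"gripper":[255,255,255]}'
```

```text
time_s: 28.9
ee_pos: [0.4769, 0.2983, 0.0027]
eef_rot: [-3.135, 0.015, -0.043]
force: [-0.4, 0.0, -1.6]
grip_width: 0.0581
time_s: 29.15
ee_pos: [0.4808, 0.2983, 0.0025]
eef_rot: [-3.135, 0.015, -0.043]
force: [-1.0, -0.5, -1.4]
grip_width: 0.0576
```

```bash

python3 -m creep '{"translation":[[1,0,-1],[2,0,-1],[4,0,-1],[4,0,-1]],"yaw":[0,0,0,0],"gripper":[255,255,255,255]}'
```

```text
time_s: 29.48
ee_pos: [0.4812, 0.2982, 0.0002]
eef_rot: [-3.138, 0.024, -0.043]
force: [-21.0, 3.4, 0.5]
grip_width: 0.058
```

```bash

python3 -m creep '{"translation":[[0,0,0],[0,0,0],[0,0,0],[-2,0,0],[-4,0,0]],"yaw":[0,0,0,0,0],"gripper":[255,0,0,0,0]}'
python3 -m creep '{"translation":[[-4,0,0],[-4,0,0],[-4,0,30],[-4,0,65],[-4,0,100]],"yaw":[0,0,0,0,0],"gripper":[0,0,0,0,0]}'
python3 -m creep '{"translation":[[-50,0,40],[-80,0,60],[-80,0,60],[-80,0,60]],"yaw":[0,0,0,0],"gripper":[0,0,0,0]}'
python3 - <<'E'
from h import *
from seg import rect
c=cam('wrist');W=c['W'];np.savez('c_w12',**c); print(ctrl.get_obs()['ee_pos'])
white=c['pixels'].astype(int).min(-1)>140
print('pack',rect(W,(.43,.55,.25,.36),(.022,.042),white))
print('hood',rect(W,(.45,.56,.22,.4),(.045,.055)))
k=np.isfinite(W).all(-1)&(abs(W[...,1]-.298)<.02)&(W[...,0]>.47)&(W[...,0]<.495)&white
P=W[k];A=np.c_[P[:,:2]-P[:,:2].mean(0),np.ones(len(P))];print('tilt',np.linalg.lstsq(A,P[:,2],rcond=None)[0])
s=cam('side');b=cam('scene')
cv2.imwrite('pics/fin.png',np.hstack([cv2.resize(c['pixels'],(400,300)),cv2.resize(s['pixels'],(400,300))])[:,:,::-1])
E
```

```text
time_s: 29.9
ee_pos: [0.4775, 0.2982, 0.0004]
eef_rot: [-3.137, 0.023, -0.043]
force: [-0.3, 0.1, 0.2]
grip_width: 0.0812
time_s: 30.32
ee_pos: [0.4731, 0.2979, 0.1015]
eef_rot: [-3.138, 0.024, -0.043]
force: [0.7, -1.0, 0.5]
grip_width: 0.0941
time_s: 30.65
ee_pos: [0.3918, 0.2987, 0.1645]
eef_rot: [-3.135, 0.02, -0.042]
force: [0.6, 0.1, 0.3]
grip_width: 0.0939
[0.39279306 0.2984387  0.16293268]
pack (np.int64(3522), 'c', (0.4854, 0.297), 'wh', (0.0585, 0.0405), 'a', 88.32, 'z', np.float32(0.0323))
hood (np.int64(5629), 'c', (0.5224, 0.2957), 'wh', (0.0821, 0.0363), 'a', 87.81, 'z', np.float32(0.049))
tilt [-0.00622498 -0.00091801  0.03253144]
```

View pics/fin.png

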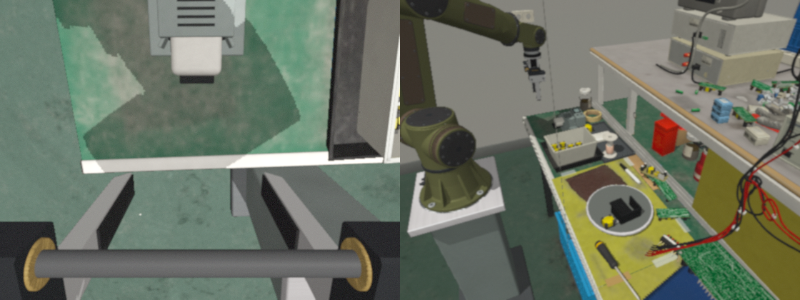

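```bash
python3 - <<'E'
from h import *
from seg import rect
s=cam('scene');W=s['W']
print('bob',rect(W,(.56,.67,-.08,.02),(.08,.105)))
w=s['pixels'].min(-1)>120
print('done',rect(W,(.56,.71,.03,.16),(.012,.04),w))
s=cam('side');W=s['W']
print('coilp',rect(W,(.4,.48,-.45,-.34),(.042,.06)))
print(ctrl.get_obs()['time_s'],ctrl.hand_in())
E
```

```text
bob (np.int64(204), 'c', (0.6171, -0.0348), 'wh', (0.0654, 0.057), 'a', 24.85, 'z', np.float32(0.0935))
done (np.int64(62), 'c', (0.6655, 0.0918), 'wh', (0.0542, 0.0277), 'a', 87.37, 'z', np.float32(0.0249))
coilp (np.int64(219), 'c', (0.4379, -0.4046), 'wh', (0.0351, 0.0331), 'a', 3.64, 'z', np.float32(0.0521))
the job is handed in; nothing more can be done
30.9 None
```

The job is done and handed in at 30.9 s of robot time. I put the bobbin in the tray first, then the finished pack. I then set the new pack down on the pad, took it by its other end and slid it into the tester lead end first.

**Last checks**
- **Bobbin:** it stands upright in the tray at about (0.615, -0.034), with its top at 0.093 m.
- **Finished pack:** it lies flat in the tray, centred at about (0.632, 0.091), with a slope under 0.2°. The final scene camera saw only part of it, so that pose comes from the wrist view just after I let go.
- **New pack:** it met the stop with 21 N of resistance. It sticks out about 40 mm, where 41 mm is expected when fully home. It sits flat, with its top at 0.032 m.
- **Transformers:** the turntable one has not moved. I did not measure the tray one again at the end, but nothing came near it.

**Something that disagreed with the text**
- **Fingertip position:** the wrist depth picture put the fingertips about 13 mm behind the reported TCP, where the text says 19 mm ahead. Because of this, my first two tries at the bobbin closed above its flange without moving it. I corrected every later grasp by 32 mm, and those all worked.

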